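# Put away the plating rings and their pressers

### The arm

A 6-joint arm with a two-finger parallel gripper is mounted at the origin on the work surface. World frame = base frame: x ahead of the robot, y to its left, z up, the work surface at z = 0. Lengths are in m, angles in rad, forces in N, time in s.
With the tool pointing down it reaches from about 0.325 to 0.775 m from the base axis. Payload 5.5 kg.
Tool frame: the origin (TCP) lies between the finger pads; the fingertips stand 8 mm ahead of it and the grasp point (between the pads) lies 11 mm behind it; x points along the fingers, z is the direction in which the jaws open and shut, and the axes are right-handed (so a half turn about x gives the same grasp; the last joint's range is limited). The gripper opens to 85 mm and grips with 20 to 120 N. Pads are 22 mm wide; open, the fingers measure 114 mm over their backs; the gripper's body (76 mm by 85 mm) begins 54 mm behind the grasp point. The pads swing forward as they close: fully open they stand 13 mm farther back than shut.
Start: joints at [-1.193, 0.091, 1.231, -0, 1.82, -0.057], TCP at [0.253, -0.544, 0.207] pointing down, gripper open.
Joint ranges: [-2.87, 2.87], [-0.86, 2.18], [0.17, 2.46], [-1.51, 4.65], [0.06, 2.69], [-2.65, 2.65]. Speed limits (rad/s): [2.57, 2.57, 3.01, 3.14, 3.14, 3.14].

### API

Orientations are given as a unit quaternion [x, y, z, w].
In Python, from bench import monitor, optics, r, nets gives the robot as it stands.
- The arm moves only by the tool carry_out, never from a script. Its argument "series" is a list that holds one entry, the list of rows, each a list of 5 numbers: the shift along the tool's x, y, z in mm, then the turn about the tool's x in degrees, then the gripper command: -1 is fully open, 1 is shut, values between are in proportion. In form: [[[dx, dy, dz, roll, grip], ...]]. A call has exactly 8 rows; each row is the pose to reach, as a shift and turn from the pose commanded when the call began, along the tool's axes at that moment; what a row does not reach only later rows make up. A row lasts 1/10 s, in which the tool goes at most 50 mm and 8.59 degrees, less where a joint would pass 70% of its speed; a pose out of reach is approached as far as the arm can. A call with a gripper value outside its range is refused whole. The fingers move at their own pace and stop on an object; the grip force is fixed at half the most. Time passes only in rows, so rows that repeat a pose let the fingers close, or fill a call up. It gives the time, the measured TCP pose, the force and the opening at its end, in the units of the state.
- monitor.observe(): the state, without advancing time (a new reading comes with each control period).
- optics.snapshot(name): name is "scene" or "top" or "wrist"; returns (picture, depth): 420x560x3 uint8, blue, green, red; 420x560 float32, m along the optical axis (not along the pixel's ray), 0 where there is no reading.
- optics.get_calibration(name): a dict with "fx", "fy", "cx", "cy" (pixels), "rvec" (rotation vector, rad) and "tvec" (3), from world to camera coordinates, as OpenCV has them; the wrist camera has in their place "mount" (4x4, takes a point from camera to tool coordinates, whose origin is the TCP and whose axes are the tool frame's). Camera axes: x right, y down, z forward; pixel columns grow to the right and rows downward; lengths in m; the calibration is good to about 2 mm. A picture is of the moment at which its call begins: read the wrist's pose just before it. get_calibration takes no time and is no camera call.
- r.job_done(): hands the job in, once; it reports no verdict.
Trained networks look in the newest picture that a camera, given by its name, has taken for a name from the list of things; names that differ only in an ending like _2 or _b are one class to them, and where a whole thing is asked for, a point or a joint stands for the part that bears it (a point fixed in the world has none). Each returns a list of dicts, best first, with "confidence" (0 to 1); they miss things now and then, are a little off and sometimes report something else, mostly with a low value. They report only what shows in the picture. A call takes as long as a camera call. They do not tell look-alikes from the thing itself.
- nets.boxes_of(query, camera): "position" ([row, column] in pixels, amid what is visible of it).
- nets.landmark_of(query, camera): "position" ([row, column] in pixels: a listed point, or the origin of a listed thing).
The state is a dict: "t": time; "joints": joint angles; "qd": joint speeds; "effort": joint torques, N m; "tool_pos": TCP position; "tcp_rot": TCP orientation; "wrist_force": force on the tool from outside, world axes, zero at the start; "ft_torque": the same for the moment, N m; "opening": finger opening in m.
Only numpy, scipy, OpenCV 4.12 (cv2) and the standard library are available. Lean on these libraries where they do the work, as an engineer would, in place of code of your own. Each camera call takes 0.05 s, during which the arm holds its last target. There are 200 camera calls.

### The job

Sort the plating kit into its trays: stand the round ring flat on the floor of the round tray and the square ring flat on the floor of the square tray, with each ring's own presser (round base for the round ring, square base for the square ring) standing upright inside it, knob up and its base down on the tray floor. Leave the ramekin, the pepper mill and the sauce bottle where they are, and let go of everything.

Things in the scene. Friction and masses are not known exactly. Their poses are not given: they have to be found in the camera images.
- round_tray: Round shallow steel tray, 170 mm across, fixed to the counter. Floor 6 mm thick, so its floor surface is 6 mm above the origin; rim 12 mm high overall and 4 mm thick. Origin: centre of the underside, on the counter; z up. On the robot's left or right.
- square_tray: Square shallow steel tray, 168 x 168 mm, fixed to the counter, slightly turned. Floor surface 6 mm above the origin; rim 12 mm high overall and 4 mm thick. Origin: centre of the underside, on the counter; x and y along its sides, z up. On the robot's left or right, opposite the round tray.
- round_ring: Round steel plating ring: a plain tube open at top and bottom, 64 mm outside diameter, 58 mm inside, 40 mm tall, standing on end on the counter, 55 to 115 g. Origin: centre of the lower end; z up along its axis.
- square_ring: Square steel plating ring: a plain square tube open at top and bottom, 62 x 62 mm outside, 56 x 56 mm inside, 40 mm tall, standing on end on the counter, 55 to 115 g. Origin: centre of the lower end; x and y square to its walls, z up.
- round_press: Solid 10 mm thick steel base of 44 mm diameter with a thin upright stem (10 mm diameter) and on top a black round knob, 20 mm diameter, from 60 to 85 mm above the underside; 85 mm tall in all, 90 to 180 g. It starts standing upright on the counter. Origin: centre of the underside; z points up through the knob. It belongs inside the round plating ring, where it goes in with 7 mm to spare all round.
- square_press: Solid 10 mm thick steel base 42 x 42 mm with a thin upright stem (10 mm diameter) and on top a black round knob, 20 mm diameter, from 60 to 85 mm above the underside; 85 mm tall in all, 90 to 180 g. It starts standing upright on the counter. Origin: centre of the underside; z points up through the knob; x and y square to the sides of the base. It belongs inside the square plating ring, where it goes in with 7 mm to spare on each side when turned parallel to it.
- ramekin: Bystander: small white ceramic ramekin, 84 mm across, 45 mm tall, loose, standing beyond the work. Origin: centre of the underside.
- pepper_mill: Bystander: dark wooden pepper mill, 50 mm across, 112 mm tall, loose, standing beyond the work on the right. Origin: centre of the underside.
- sauce_bottle: Bystander: grey translucent sauce bottle with a white cap, 50 mm across, 130 mm tall, loose, standing beyond the work on the left. Origin: centre of the underside.
Things that resemble listed ones, but are neither listed nor needed, are in the scene too. What is shaped like the round_ring but pink is not meant.

How it is judged:
By the outcome, as a careful person would: the job done as asked, in the order asked, and still so for the second after the job is handed in, with the robot touching nothing.
It also fails if it takes over 115 s, if anything falls off the work surface, if the arm or the gripper's body presses on something with over 40 N, if the wrist force passes 120 N, or if a joint passes its speed limit or range.

## Working session

There is one attempt and no reset: what is moved stays moved. The work goes in short steps, Python scripts to look and compute and a tool call to move; the robot and the scene stay as the last step left them, time stands still between calls to the robot, and variables do not carry over. Pictures are saved under pics/ and viewed, on a budget of 14 in all, crops included, one or two more only if the job needs it, and the job is handed in when it is done.

Besides the shell and the picture viewer there is one more tool, called after "Emit:" by a JSON object that holds its "fn" and its "kwargs", one argument or row to a line. carry_out: Moves the arm, as the interface text tells. Its arguments: {"type":"object","properties":{"series":{"type":"array","items":{"type":"array","items":{"type":"array","items":{"type":"number"}}}}},"required":["series"]}

```bash
ls; mkdir -p pics; python3 - <<'E'
from bench import monitor, optics, r, nets
import cv2
s=monitor.observe();print(s)
for c in ("scene","top"):
    p,d=optics.snapshot(c);cv2.imwrite(f"pics/{c}0.png",p)
    print(c,optics.get_calibration(c))
    for q in ["round_tray","square_tray","round_ring","square_ring","round_press","square_press"]:
        print(q,[(x["position"],round(x["confidence"],2)) for x in nets.boxes_of(q,c)][:4])
print(optics.get_calibration("wrist"))
E
```

```text
pics
{'t': 0.0, 'joints': array([-1.19267379e+00,  9.18458674e-02,  1.23188621e+00,  6.89519085e-06,
        1.81978838e+00, -5.67014777e-02]), 'qd': array([ 0.00111179, -0.00126908, -0.00042102,  0.00074191, -0.00038122,
        0.00049778]), 'effort': array([-2.89338413e-04, -4.58739674e+01, -4.18017018e+01,  6.55312920e-05,
        1.17479768e-02,  2.16711265e-05]), 'tool_pos': array([ 0.25262987, -0.5438635 ,  0.2063585 ]), 'tcp_rot': array([ 0.38077769,  0.59663265, -0.37997662,  0.59552968]), 'wrist_force': array([ 0.8531505 ,  0.27378563, -0.36511971]), 'ft_torque': array([0.02829435, 0.05378636, 0.00572357]), 'opening': 0.08552886950995597}
scene {'fx': 544.4232085828057, 'fy': 544.4232085828057, 'cx': 272.67619322870587, 'cy': 207.0472383823241, 'rvec': array([ 2.08945222,  0.70736969, -0.36877211]), 'tvec': array([-0.44401599, -0.16779519,  1.42210822])}
round_tray [([159.2, 329.8], 0.94)]
square_tray [([285.6, 128.0], 0.67)]
round_ring [([185.6, 247.2], 0.71), ([156.9, 222.9], 0.7)]
square_ring [([213.7, 327.0], 0.85)]
round_press [([244.4, 283.8], 0.59)]
square_press [([2
[... 261 characters left out ...]
.4], 0.59)]
square_tray [([248.5, 397.7], 0.67)]
round_ring [([257.2, 249.2], 0.68), ([301.3, 225.4], 0.63), ([302.7, 185.6], 0.58), ([247.6, 302.8], 0.21)]
square_ring [([174.0, 246.1], 0.6)]
round_press []
square_press [([246.0, 306.4], 0.48)]
{'fx': 302.68273105444524, 'fy': 302.68273105444524, 'cx': 282.14194368499994, 'cy': 206.3985114462507, 'mount': array([[ 1.03487692e-04, -2.72027890e-01,  9.62289362e-01,
        -1.66851314e-01],
       [ 2.07378796e-04, -9.62289341e-01, -2.72027906e-01,
         6.93900998e-02],
       [ 9.99999973e-01,  2.27709949e-04, -4.31722865e-05,
        -3.41531374e-04],
       [ 0.00000000e+00,  0.00000000e+00,  0.00000000e+00,
         1.00000000e+00]])}
```

View pics/scene0.png

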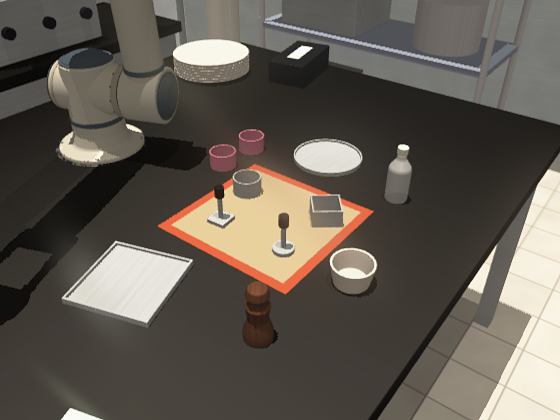

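View pics/top0.png

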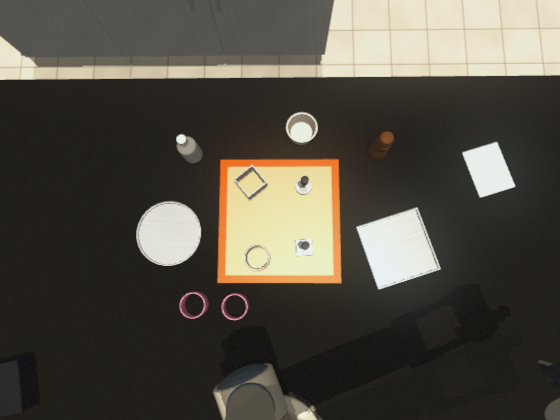

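Candidates: round_ring – grey one at top (257,258), with two pink look-alikes at (305,194) and (306,235). square_ring – only (182,251). Square tray (248,398) vs a white card (169,488). Presses: round base (186,304), square base (247,304).

```bash
cat > h.py <<'E'
import numpy as np, cv2
from scipy.spatial.transform import Rotation as R
from scipy.optimize import least_squares
from bench import monitor, optics, r, nets
def cloud(name):
    s=monitor.observe(); p,d=optics.snapshot(name); c=optics.get_calibration(name)
    v,u=np.mgrid[:420,:560]; P=np.stack([(u-c["cx"])/c["fx"]*d,(v-c["cy"])/c["fy"]*d,d],-1)
    if name=="wrist":
        M=c["mount"]; P=P@M[:3,:3].T+M[:3,3]
        P=P@R.from_quat(s["tcp_rot"]).as_matrix().T+s["tool_pos"]
    else:
        Rm=cv2.Rodrigues(c["rvec"])[0]; P=(P-c["tvec"])@Rm
    P[d==0]=np.nan
    return p,P
def st():
    s=monitor.observe(); M=R.from_quat(s["tcp_rot"]).as_matrix()
    print("t",s["t"],"pos",s["tool_pos"].round(4),"open",round(s["opening"],4),"F",s["wrist_force"].round(1),"\n",M.round(3))
    return s,M
E
python3 - <<'E'
from h import *
for c in ("top","scene"):
    p,P=cloud(c); z=P[...,2]
    print(c,"mat z", np.nanmedian(P[220,280]) if 0 else P[220,270].round(4))
    m=((z>0.012)&(z<0.2)&(P[...,0]>0.3)&(P[...,0]<.75)&(abs(P[...,1])<.5)).astype(np.uint8)
    n,l,s,ce=cv2.connectedComponentsWithStats(m)
    for i in range(1,n):
        if s[i,4]>12:
            Q=P[l==i]; rc=cv2.minAreaRect((Q[:,:2]*1000).astype(np.float32))
            print(ce[i].round()[::-1],s[i,4],"zmax %.3f"%Q[:,2].max(),"rect",np.round(rc[0]),np.round(rc[1]),round(rc[2],1),"med",np.median(Q,0).round(3),p[l==i].mean(0).round())
c="wrist"; p,P=cloud(c); cv2.imwrite("pics/w0.png",p)
E
```

```text
top mat z [0.5436 0.0234 0.0011]
[145. 382.] 437 zmax 0.114 rect [ 728. -265.] [49. 40.] 82.7 med [ 0.723 -0.26   0.075] [33. 51. 79.]
[148. 189.] 490 zmax 0.133 rect [720. 229.] [41. 49.] 34.9 med [0.713 0.224 0.086] [124. 132. 136.]
[142. 302.] 47 zmax 0.047 rect [746. -61.] [42.  7.] 89.2 med [ 0.746 -0.061  0.044] [145. 155. 159.]
[181. 251.] 243 zmax 0.044 rect [641.  73.] [63. 62.] 39.1 med [0.646 0.073 0.035] [136. 149. 156.]
[181. 304.] 75 zmax 0.088 rect [633. -65.] [18. 19.] 89.7 med [ 0.631 -0.064  0.083] [ 86.  97. 105.]
[245. 305.] 63 zmax 0.089 rect [471. -66.] [21. 19.] 57.0 med [ 0.472 -0.065  0.084] [119. 126. 128.]
[257. 256.] 133 zmax 0.042 rect [444.  54.] [63. 62.] 45.5 med [0.445 0.061 0.038] [165. 181. 185.]
[303. 193.] 198 zmax 0.044 rect [329. 213.] [58. 63.] 0.3 med [0.33  0.214 0.034] [101.  88. 143.]
[304. 235.] 130 zmax 0.043 rect [327. 108.] [63. 53.] 89.6 med [0.327 0.109 0.038] [113. 100. 154.]
scene mat z [ 5.553e-01 -4.300e-03  5.000e-04]
[140. 252.] 408 zmax 0.041 rect [328. 211.] [61. 72.] 37.9 med [0.333 0.205 0.027] [ 83.  77. 128.]
[157. 224.] 404 zmax 0.041 rect [330. 106.] [59. 68.] 0.4 med [0.335 0.098 0.027] [ 83.  78. 129.]
[175. 398.] 1024 zmax 0.130 rect [726. 223.] [50. 40.] 7.9 med [0.732 0.215 0.069] [118. 127. 132.]
[182. 246.] 551 zmax 0.041 rect [445.  53.] [61. 70.] 36.9 med [0.446 0.05  0.027] [101. 111. 120.]
[198. 219.] 222 zmax 0.086 rect [474. -70.] [19. 21.] 86.3 med [ 0.477 -0.071  0.065] [56. 63. 71.]
[209. 326.] 726 zmax 0.041 rect [643.  71.] [63. 69.] 38.9 med [0.644 0.065 0.027] [108. 117. 126.]
[227. 283.] 246 zmax 0.086 rect [637. -69.] [21. 19.] 69.1 med [ 0.638 -0.071  0.067] [70. 83. 95.]
[256. 335.] 50 zmax 0.045 rect [747. -61.] [ 5. 35.] 0.2 med [ 0.748 -0.062  0.042] [178. 197. 207.]
[311. 254.] 1113 zmax 0.113 rect [ 731. -273.] [38. 42.] 1.1 med [ 0.739 -0.283  0.074] [33. 48. 74.]
```

```bash
python3 - <<'E'
from h import *
for c in ("top","scene"):
    p,P=cloud(c)
    for nm,cx,cy in (("round",.5,.29),("square",.46,-.31)):
        near=np.hypot(P[...,0]-cx,P[...,1]-cy)<.15
        m=(near&(P[...,2]>.003)&(P[...,2]<.02)&(p.min(2)>100)).astype(np.uint8)
        n,l,s,ce=cv2.connectedComponentsWithStats(m); i=1+np.argmax(s[1:,4])
        Q=P[l==i]; X=(Q[:,:2]*1000).astype(np.float32)
        print(c,nm,s[i,4],"minrect",[np.round(a,1) for a in cv2.minAreaRect(X)],"circle",cv2.minEnclosingCircle(X),"mean",X.mean(0),"z",np.percentile(Q[:,2],[5,50,98]).round(4))
    # square press base yaw
    near=np.hypot(P[...,0]-.473,P[...,1]+.067)<.04
    m=near&(P[...,2]>.005)&(P[...,2]<.016)
    print("sqpress base",[np.round(a,1) for a in cv2.minAreaRect((P[m][:,:2]*1000).astype(np.float32))],m.sum())
    near=np.hypot(P[...,0]-.635,P[...,1]+.067)<.04
    m=near&(P[...,2]>.005)&(P[...,2]<.016)
    print("rdpress base",[np.round(a,1) for a in cv2.minAreaRect((P[m][:,:2]*1000).astype(np.float32))],m.sum())
E
```

```text
top round 3021 minrect [array([507.9, 289.2]), array([168.1, 167.5]), np.float64(78.7)] circle ((510.13720703125, 289.0700378417969), 86.32148742675781) mean [508.12015 290.22287] z [0.0035 0.0062 0.0129]
top square 3916 minrect [array([ 470.5, -307.8]), array([171.9, 169.8]), np.float64(17.6)] circle ((469.38433837890625, -307.56494140625), 117.36548614501953) mean [ 468.69186 -309.07224] z [0.0035 0.0058 0.0132]
sqpress base [array([470.7, -63.2]), array([61.2, 59.9]), np.float64(76.8)] 205
rdpress base [array([627.6, -70. ]), array([53.2, 48.6]), np.float64(5.7)] 160
scene round 1288 minrect [array([510. , 286.2]), array([167.8, 170.6]), np.float64(27.1)] circle ((511.2814025878906, 286.43682861328125), 87.43913269042969) mean [508.9673  288.26215] z [0.0031 0.0045 0.0109]
scene square 5679 minrect [array([ 470.5, -309.3]), array([172.4, 172.1]), np.float64(17.6)] circle ((472.1341552734375, -309.55328369140625), 117.48146057128906) mean [ 471.7503  -312.89413] z [0.0035 0.0053 0.012 ]
sqpress base [array([473.6, -67.8]), array([45.7, 44.5]), np.float64(3.9)] 242
rdpress base [array([636.4, -68.6]), array([42.8, 43.9]), np.float64(43.2)] 248
```

View pics/w0.png

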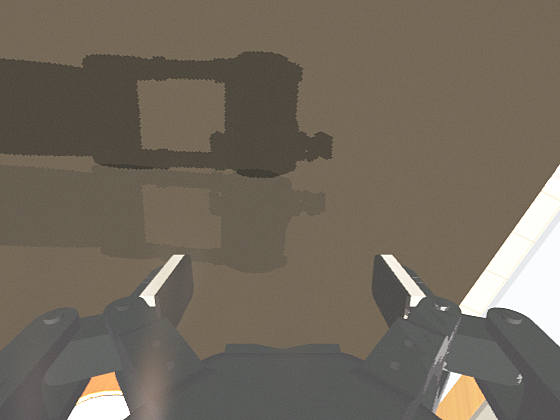

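```bash
cat >> h.py <<'E'
def go(x,y,z,yaw=None):
    """print row for TCP target (m) and jaw-axis yaw (deg, mod 180; nearest turn)"""
    s,M=st(); d=M.T@(np.array([x,y,z])-s["tool_pos"])*1000
    a=np.degrees(np.arctan2(M[1,2],M[0,2])); t=0
    if yaw is not None:
        t=(yaw-a+90)%180-90
    # tool x points down: roll +t about x turns jaws -t about world z
    print("jaw yaw %.1f j1 %.2f j6 %.2f -> row"%(a,s["joints"][0],s["joints"][5]),d.round(1),"roll %.1f"%-t,"dist %.0f"%np.linalg.norm(d))
E
python3 -c "
from h import *
go(.445,.054,.207)"
```

```text
t 0.95 pos [ 0.2528 -0.5442  0.2075] open 0.0854 F [ 0.4  0.3 -0.5] 
 [[ 0.     0.907  0.421]
 [ 0.     0.421 -0.907]
 [-1.     0.    -0.   ]]
jaw yaw -65.1 j1 -1.19 j6 -0.06 -> row [   0.5  426.3 -461.5] roll 0.0 dist 628
```

Emit:
{"fn": "carry_out", "kwargs": {
  "series": [
    [[0,34,-37,0,-1],[0,68,-74,0,-1],[0,102,-111,0,-1],[0,136,-148,0,-1],[0,170,-185,0,-1],[0,204,-222,0,-1],[0,238,-259,0,-1],[0,272,-296,0,-1]]
  ]
}}

```text
t: 1.75
tool_pos: [0.3743, -0.1612, 0.2078]
tcp_rot: [0.381, 0.596, -0.38, 0.596]
wrist_force: [1.0, -0.4, -0.3]
opening: 0.0858
```

```bash
python3 -c "
from h import *
go(.445,.054,.207,-65)"
```

```text
t 1.75 pos [ 0.3743 -0.1612  0.2078] open 0.0858 F [ 1.  -0.4 -0.3] 
 [[ 0.001  0.907  0.421]
 [-0.001  0.421 -0.907]
 [-1.     0.001  0.001]]
jaw yaw -65.1 j1 -0.49 j6 0.65 -> row [   0.8  154.7 -165.5] roll -0.1 dist 227
```

Emit:
{"fn": "carry_out", "kwargs": {
  "series": [
    [[0,34,-37,0,-1],[0,68,-74,0,-1],[0,102,-111,0,-1],[0,136,-148,0,-1],[0,154,-165,0,-1],[0,154,-165,0,-1],[0,154,-165,0,-1],[0,154,-165,0,-1]]
  ]
}}

```text
t: 2.55
tool_pos: [0.4442, 0.0505, 0.2076]
tcp_rot: [0.381, 0.596, -0.381, 0.596]
wrist_force: [0.1, 0.1, -0.2]
opening: 0.0857
```

```bash
cat >> h.py <<'E'
def comps(zlo,zhi,x,y,rad,name="wrist",P=None,p=None):
    if P is None: p,P=cloud(name)
    m=((P[...,2]>zlo)&(P[...,2]<zhi)&(np.hypot(P[...,0]-x,P[...,1]-y)<rad)).astype(np.uint8)
    n,l,s,ce=cv2.connectedComponentsWithStats(m)
    for i in range(1,n):
        if s[i,4]>40:
            Q=P[l==i]; X=(Q[:,:2]*1000).astype(np.float32)
            f=least_squares(lambda a:np.hypot(X[:,0]-a[0],X[:,1]-a[1])-a[2],[*X.mean(0),30],loss="soft_l1").x
            print("px",ce[i].round()[::-1],s[i,4],"zmed %.4f zmax %.4f"%(np.median(Q[:,2]),Q[:,2].max()),"rect",[np.round(a,1) for a in cv2.minAreaRect(X)],"mincirc",np.round([*cv2.minEnclosingCircle(X)[0],cv2.minEnclosingCircle(X)[1]],1),"circfit",f.round(1),p[l==i].mean(0).round())
    return p,P
E
python3 -c "
from h import *
go(.445,.054,.034)
p,P=comps(.03,.05,.445,.054,.06)
cv2.imwrite('pics/w1.png',p)
print('press',); comps(.005,.016,.473,-.067,.045,P=P,p=p); print('knob'); comps(.06,.1,.473,-.067,.045,P=P,p=p);print('sqring');comps(.036,.05,.642,.072,.06,P=P,p=p)"
```

```text
t 2.55 pos [0.4442 0.0505 0.2076] open 0.0857 F [ 0.1  0.1 -0.2] 
 [[ 0.     0.907  0.42 ]
 [-0.     0.42  -0.907]
 [-1.    -0.     0.   ]]
jaw yaw -65.2 j1 0.04 j6 1.17 -> row [173.6   2.2  -2.9] roll 0.0 dist 174
px [184. 279.] 609 zmed 0.0400 zmax 0.0428 rect [array([444.6,  55.3]), array([62.7, 62.9]), np.float64(80.4)] mincirc [444.4  55.2  32. ] circfit [445.1  55.5  30. ] [132. 146. 152.]
press
px [196. 374.] 966 zmed 0.0104 zmax 0.0157 rect [array([472. , -64.4]), array([42.3, 42. ]), np.float64(4.6)] mincirc [472.2 -64.6  29. ] circfit [472.4 -64.6  17.5] [194. 207. 210.]
knob
px [213. 395.] 447 zmed 0.0846 zmax 0.0875 rect [array([472.1, -63.9]), array([19.5, 18.8]), np.float64(36.7)] mincirc [472.6 -64.2  10.2] circfit [472.6 -62.8   7.6] [38. 43. 48.]
sqring
px [ 19. 348.] 483 zmed 0.0402 zmax 0.0426 rect [array([629.4,  64.6]), array([31.1, 62.4]), np.float64(38.8)] mincirc [629.3  65.   34.2] circfit [645.   74.8  36.1] [196. 208. 212.]
```

View pics/w1.png

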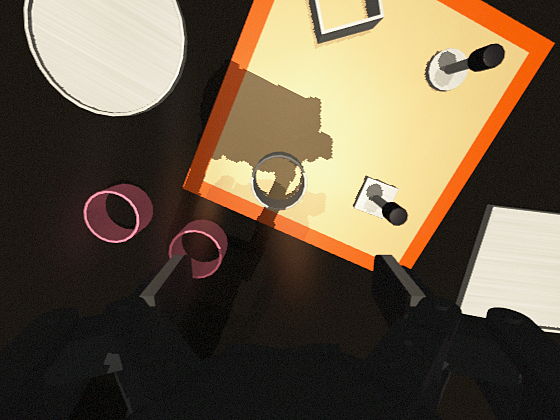

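The grey ring at (181,279) is the target; pink ones are at (212,118) and (248,200). Descending on it.

Emit:
{"fn": "carry_out", "kwargs": {
  "series": [
    [[40,3,-4,0,-1],[85,3,-4,0,-1],[130,3,-4,0,-1],[165,3,-4,0,-1],[185,3,-4,0,-1],[195,3,-4,0,-1],[195,3,-4,0,-1],[195,3,-4,0,1]]
  ]
}}

```text
t: 3.4
tool_pos: [0.4462, 0.0559, 0.014]
tcp_rot: [0.381, 0.595, -0.38, 0.597]
wrist_force: [-0.3, 0.8, 0.4]
opening: 0.073
```

Emit:
{"fn": "carry_out", "kwargs": {
  "series": [
    [[0,0,0,0,1],[0,0,0,0,1],[0,0,0,0,1],[0,0,0,0,1],[0,0,0,0,1],[-10,0,0,0,1],[-30,0,0,0,1],[-60,0,0,0,1]]
  ]
}}

```text
t: 4.2
tool_pos: [0.4442, 0.0563, 0.0721]
tcp_rot: [0.38, 0.597, -0.381, 0.595]
wrist_force: [0.1, 0.3, -0.5]
opening: -0.0003
```

```bash
python3 -c "
from h import *
go(.508,.288,.1)
p,P=comps(.01,.2,.445,.054,.06)
cv2.imwrite('pics/w2.png',p)"
```

```text
t 4.2 pos [0.4442 0.0563 0.0721] open -0.0003 F [ 0.1  0.3 -0.5] 
 [[-0.003  0.907  0.421]
 [-0.     0.421 -0.907]
 [-1.    -0.003 -0.001]]
jaw yaw -65.1 j1 0.05 j6 1.19 -> row [ -28.2  155.4 -183.3] roll 0.0 dist 242
px [355. 286.] 58028 zmed 0.1765 zmax 0.1998 rect [array([445.5,  58. ]), array([ 61. , 111.9]), np.float64(6.9)] mincirc [455.2  58.9  58.8] circfit [-117.8 -206.8  633.6] [26. 27. 29.]
```

View pics/w2.png

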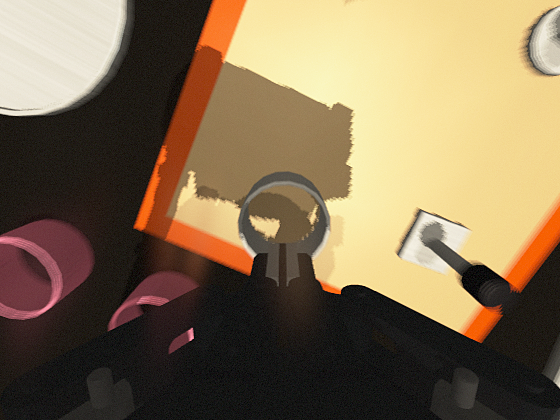

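```bash
python3 -c "
from h import *
p,P=comps(.032,.05,.445,.054,.07,'top')
comps(.032,.05,.445,.054,.07,'scene')
p,P=comps(.032,.048,.445,.054,.08,'wrist')
print('fingers');m=(P[...,2]<.09)&(P[...,2]>.05);v,u=np.nonzero(m);k=(u>240)&(u<330)&(v>200);print(P[v[k],u[k]].min(0),P[v[k],u[k]].max(0))
"
```

```text
px [178. 247.] 174 zmed 0.0360 zmax 0.0411 rect [array([446.1,  51.5]), array([60.4, 69.2]), np.float64(38.6)] mincirc [447.7  52.5  35. ] circfit [446.2  51.1  30.5] [ 95. 103. 110.]
px [215. 282.] 1176 zmed 0.0400 zmax 0.0425 rect [array([448.4,  57.6]), array([54.9, 62.5]), np.float64(25.4)] mincirc [444.8  55.3  31.9] circfit [445.4  55.9  29.9] [113. 125. 131.]
fingersTraceback (most recent call last):
  File "<string>", line 6, in <module>
    print('fingers');m=(P[...,2]<.09)&(P[...,2]>.05);v,u=np.nonzero(m);k=(u>240)&(u<330)&(v>200);print(P[v[k],u[k]].min(0),P[v[k],u[k]].max(0))
                                                                                                       ~~~~~~~~~~~~~~~~^^^
    return umr_minimum(a, axis, None, out, keepdims, initial, where)
ValueError: zero-size array to reduction operation minimum which has no identity
```

Emit:
{"fn": "carry_out", "kwargs": {
  "series": [
    [[0,0,0,0,-1],[0,0,0,0,-1],[0,0,0,0,-1],[0,0,0,0,-1],[0,0,0,0,-1],[0,0,0,0,-1],[30,0,0,0,-1],[60,0,0,0,-1]]
  ]
}}

```text
t: 5.2
tool_pos: [0.4464, 0.0564, 0.0129]
tcp_rot: [0.381, 0.595, -0.38, 0.597]
wrist_force: [0.4, -0.3, -0.8]
opening: 0.0852
```

Emit:
{"fn": "carry_out", "kwargs": {
  "series": [
    [[2,0,0,0,-1],[2,0,0,0,1],[2,0,0,0,1],[2,0,0,0,1],[2,0,0,0,1],[2,0,0,0,1],[2,0,0,0,1],[2,0,0,0,1]]
  ]
}}

```text
t: 6.0
tool_pos: [0.4453, 0.0563, 0.0105]
tcp_rot: [0.38, 0.596, -0.38, 0.596]
wrist_force: [0.3, 0.4, -0.8]
opening: 0.0001
```

```bash
python3 -c "
from h import *
st()
p,P=comps(.032,.05,.445,.054,.07,'scene')
cv2.imwrite('pics/s3.png',cv2.resize(p[80:280,130:400],None,fx=2.9,fy=2.9))"
```

```text
t 6.0 pos [0.4453 0.0563 0.0105] open 0.0001 F [ 0.3  0.4 -0.8] 
 [[-0.     0.907  0.421]
 [-0.     0.421 -0.907]
 [-1.    -0.     0.   ]]
px [179. 247.] 202 zmed 0.0370 zmax 0.0498 rect [array([446.9,  49.6]), array([62.7, 64.1]), np.float64(28.6)] mincirc [445.3  50.7  35. ] circfit [445.4  51.4  29.4] [ 85.  93. 101.]
```

View pics/s3.png

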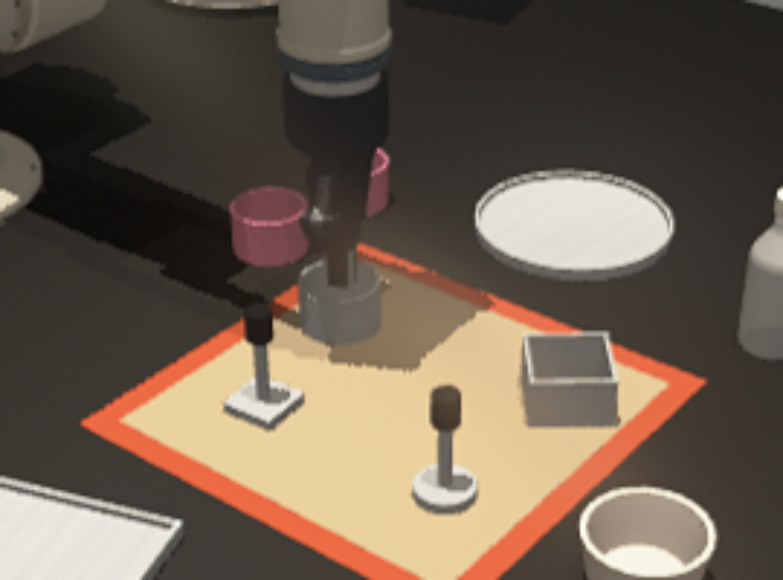

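The fingers close *inside* the ring without it moving. I'll look at the open fingers relative to the ring before closing again, then close in steps.

Emit:
{"fn": "carry_out", "kwargs": {
  "series": [
    [[-30,0,0,0,1],[-62,0,0,0,1],[-62,0,0,0,-1],[-62,0,0,0,-1],[-62,0,0,0,-1],[-62,0,0,0,-1],[-62,0,0,0,-1],[-62,0,0,0,-1]]
  ]
}}

```text
t: 6.85
tool_pos: [0.445, 0.0563, 0.0718]
tcp_rot: [0.38, 0.596, -0.381, 0.596]
wrist_force: [0.7, -0.5, 0.3]
opening: 0.0847
```

Emit:
{"fn": "carry_out", "kwargs": {
  "series": [
    [[30,0,0,0,-1],[60,0,0,0,-1],[60,0,0,0,-1],[60,0,0,0,-0.4],[60,0,0,0,-0.4],[60,0,0,0,-0.4],[60,0,0,0,-0.4],[60,0,0,0,-0.4]]
  ]
}}

```text
t: 7.65
tool_pos: [0.4458, 0.0564, 0.0133]
tcp_rot: [0.381, 0.596, -0.38, 0.596]
wrist_force: [0.1, -1.1, -0.2]
opening: 0.0598
```

```bash
python3 -c "
from h import *
st()
p,P=comps(.032,.05,.445,.054,.07,'wrist')
q,P=comps(.032,.05,.445,.054,.07,'scene')
cv2.imwrite('pics/s4.png',np.hstack([cv2.resize(p[120:420,130:430],(400,400)),cv2.resize(q[110:230,190:310],(400,400))]))"
```

```text
t 7.65 pos [0.4458 0.0564 0.0133] open 0.0598 F [ 0.1 -1.1 -0.2] 
 [[ 0.001  0.907  0.421]
 [ 0.     0.421 -0.907]
 [-1.     0.001  0.   ]]
px [266. 282.] 3723 zmed 0.0398 zmax 0.0500 rect [array([446.6,  54.4]), array([63.7, 68.7]), np.float64(60.6)] mincirc [448.9  58.   37.4] circfit [445.3  56.   30. ] [ 86.  96. 102.]
px [178. 248.] 180 zmed 0.0375 zmax 0.0499 rect [array([446.8,  50.4]), array([62.7, 66.8]), np.float64(67.3)] mincirc [450.   49.7  38.2] circfit [445.8  51.2  30.9] [ 83.  92. 100.]
```

View pics/s4.png

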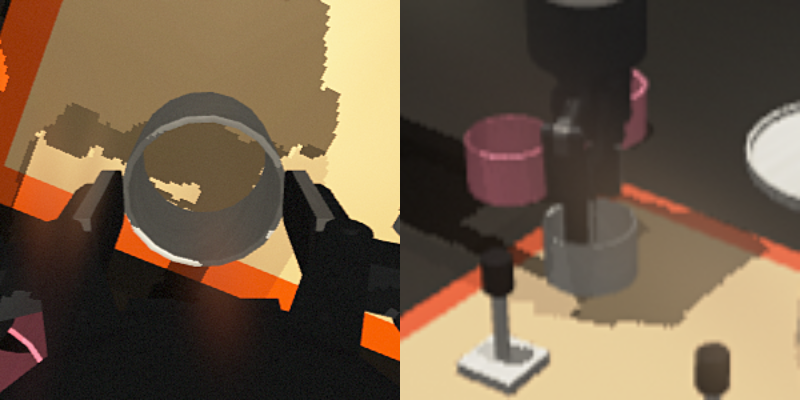

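```bash
python3 -c "
from h import *
s,M=st()
p,P=cloud('wrist')
T=(P-s['tool_pos'])@M*1000
for row in (225,235,245,255,265,275,285,295,310):
  print(row,[tuple(T[row,c].round().astype(int))+(int(p[row,c].mean()),) if T[row,c,0]==T[row,c,0] else None for c in (190,198,206,212,218,222,226,340,345,350,358,366,374)])
"
```

```text
t 7.75 pos [0.4456 0.0564 0.0129] open 0.0601 F [-0.1 -0.  -0. ] 
 [[ 0.001  0.907  0.421]
 [ 0.     0.421 -0.907]
 [-1.     0.001  0.   ]]
225 [(np.int64(12), np.int64(7), np.int64(-58), 83), (np.int64(12), np.int64(7), np.int64(-53), 91), (np.int64(11), np.int64(7), np.int64(-48), 90), (np.int64(12), np.int64(7), np.int64(-44), 88), (np.int64(11), np.int64(7), np.int64(-40), 85), (np.int64(11), np.int64(7), np.int64(-38), 81), (np.int64(11), np.int64(7), np.int64(-35), 83), (np.int64(11), np.int64(7), np.int64(36), 113), (np.int64(12), np.int64(7), np.int64(39), 113), (np.int64(11), np.int64(7), np.int64(42), 110), (np.int64(12), np.int64(7), np.int64(47), 120), (np.int64(12), np.int64(7), np.int64(52), 110), (np.int64(12), np.int64(7), np.int64(57), 115)]
235 [(np.int64(12), np.int64(0), np.int64(-58), 89), (np.int64(12), np.int64(0), np.int64(-53), 206), (np.int64(11), np.int64(1), np.int64(-48), 66), (np.int64(11), np.int64(0), np.int64(-44), 87), (np.int64(12), np.int64(0), np.int64(-41), 83), (np.int64(11), np.int64(0), np.int64(-38), 81), (np.int64(12), np.int64(0), np.int64(
[... 4126 characters left out ...]
(np.int64(-77), np.int64(13), np.int64(31), 20)]
310 [(np.int64(-84), np.int64(12), np.int64(-29), 33), (np.int64(-91), np.int64(17), np.int64(-25), 18), (np.int64(-64), np.int64(-2), np.int64(-30), 20), (np.int64(-55), np.int64(-8), np.int64(-30), 20), (np.int64(12), np.int64(-54), np.int64(-44), 17), (np.int64(13), np.int64(-55), np.int64(-41), 13), (np.int64(12), np.int64(-55), np.int64(-39), 63), (np.int64(13), np.int64(-55), np.int64(39), 181), (np.int64(12), np.int64(-54), np.int64(42), 184), (np.int64(11), np.int64(-54), np.int64(46), 204), (np.int64(-63), np.int64(-2), np.int64(30), 10), (np.int64(-92), np.int64(17), np.int64(24), 25), (np.int64(-84), np.int64(12), np.int64(29), 23)]
```

Emit:
{"fn": "carry_out", "kwargs": {
  "series": [
    [[-30,0,0,0,-0.4],[-60,0,0,0,-0.4],[-100,0,0,0,-0.4],[-100,0,0,0,-0.4],[-100,0,0,0,-0.4],[-100,0,0,0,-0.4],[-100,0,0,0,-0.4],[-100,0,0,0,-0.4]]
  ]
}}

```text
t: 8.6
tool_pos: [0.4447, 0.0563, 0.1111]
tcp_rot: [0.38, 0.597, -0.381, 0.595]
wrist_force: [-0.0, -0.2, 0.8]
opening: 0.0597
```

```bash
cat >> h.py <<'E'
def tips():
    s,M=st(); p,P=cloud('wrist'); T=(P-s['tool_pos'])@M*1000
    m=(abs(T[...,1])<13)&(abs(T[...,2])<60)&(T[...,0]<40)&(P[...,2]>.05)
    for sg in (-1,1):
        k=m&(T[...,2]*sg>0); Q=T[k]; Q=Q[np.argsort(-Q[:,0])][:400]
        print("finger",sg,"x max",np.percentile(Q[:,0],[50,90,99]).round(1),"y",np.percentile(Q[:,1],[2,98]).round(1),"z",np.percentile(Q[:,2],[2,98]).round(1))
E
python3 -c "
from h import *
tips()"
```

```text
t 8.6 pos [0.4447 0.0563 0.1111] open 0.0597 F [-0.  -0.2  0.8] 
 [[-0.002  0.907  0.421]
 [-0.     0.421 -0.907]
 [-1.    -0.002 -0.001]]
finger -1 x max [-37.5 -31.8 -29.6] y [-9.9 11.7] z [-42.3 -29.8]
finger 1 x max [-37.4 -31.6 -29.5] y [-9.6 11.8] z [29.5 42.1]
```

Measured: at 60 mm opening the fingertips are 30 mm *behind* the reported TCP (not 8 mm ahead), so earlier grips passed over the rim. I'll use the measured offset.

Emit:
{"fn": "carry_out", "kwargs": {
  "series": [
    [[0,0,1,0,-1],[0,0,1,0,-1],[20,0,1,0,-1],[55,0,1,0,-1],[90,0,1,0,-1],[115,0,1,0,-1],[125,0,1,0,-1],[130,0,1,0,-1]]
  ]
}}

```text
t: 9.45
tool_pos: [0.4453, 0.0554, -0.0183]
tcp_rot: [0.38, 0.596, -0.381, 0.596]
wrist_force: [0.1, -1.3, 0.7]
opening: 0.0852
```

Emit:
{"fn": "carry_out", "kwargs": {
  "series": [
    [[0,0,0,0,-0.4],[0,0,0,0,1],[0,0,0,0,1],[0,0,0,0,1],[0,0,0,0,1],[0,0,0,0,1],[0,0,0,0,1],[0,0,0,0,1]]
  ]
}}

```text
t: 10.25
tool_pos: [0.4473, 0.0555, -0.0155]
tcp_rot: [0.381, 0.595, -0.38, 0.597]
wrist_force: [-0.4, -0.2, 5.0]
opening: 0.0629
```

Emit:
{"fn": "carry_out", "kwargs": {
  "series": [
    [[-30,0,0,0,1],[-70,0,0,0,1],[-90,30,-36,0,1],[-90,60,-72,0,1],[-90,90,-108,0,1],[-90,120,-144,0,1],[-90,144,-172,0,1],[-90,154,-184,0,1]]
  ]
}}

```text
t: 11.05
tool_pos: [0.5079, 0.2903, 0.0721]
tcp_rot: [0.38, 0.597, -0.379, 0.596]
wrist_force: [0.2, -0.5, -1.4]
opening: 0.0628
```

```bash
python3 -c "
from h import *
go(.508,.288,-.01)
p,P=cloud('wrist')
cv2.imwrite('pics/w5.png',p)
q,P2=cloud('top')
for A,a in ((P,p),(P2,q)):
  m=(A[...,2]>.009)&(A[...,2]<.016)&(abs(np.hypot(A[...,0]-.508,A[...,1]-.288)-.083)<.012)
  X=A[m][:,:2]*1000;print(len(X),least_squares(lambda a:np.hypot(X[:,0]-a[0],X[:,1]-a[1])-a[2],[508,288,83],loss='soft_l1').x.round(1))
comps(.07,.145,.508,.288,.05,P=P,p=p)
"
```

```text
t 11.05 pos [0.5079 0.2903 0.0721] open 0.0628 F [ 0.2 -0.5 -1.4] 
 [[-0.     0.906  0.424]
 [ 0.001  0.424 -0.906]
 [-1.    -0.    -0.001]]
jaw yaw -64.9 j1 0.46 j6 1.59 -> row [82.1 -0.8  2.2] roll 0.0 dist 82
2882 [509.7 290.7  81.8]
206 [508.1 288.2  82.3]
px [284. 283.] 15203 zmed 0.1184 zmax 0.1450 rect [array([510.2, 287.7]), array([62.4, 83. ]), np.float64(50.9)] mincirc [514.  293.2  45.5] circfit [507.6 290.3  30.4] [79. 88. 91.]
```

View pics/w5.png

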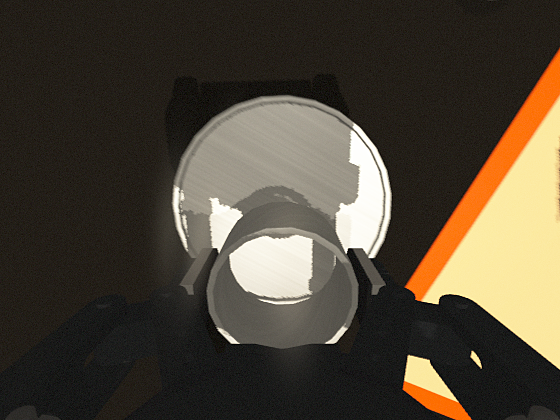

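Ring held level (rim at ~(290,283)), centred over the round tray. Lowering.

Emit:
{"fn": "carry_out", "kwargs": {
  "series": [
    [[30,0,0,0,1],[60,0,0,0,1],[74,0,0,0,1],[79,0,0,0,1],[81,0,0,0,1],[82,0,0,0,1],[82,0,0,0,1],[82,0,0,0,1]]
  ]
}}

```text
t: 11.95
tool_pos: [0.5086, 0.2875, -0.0082]
tcp_rot: [0.381, 0.596, -0.38, 0.596]
wrist_force: [-0.4, -0.1, -0.3]
opening: 0.0629
```

Emit:
{"fn": "carry_out", "kwargs": {
  "series": [
    [[1,0,0,0,1],[2,0,0,0,1],[2,0,0,0,1],[2,0,0,0,1],[2,0,0,0,1],[2,0,0,0,1],[2,0,0,0,1],[2,0,0,0,1]]
  ]
}}

```text
t: 12.75
tool_pos: [0.5085, 0.2875, -0.0095]
tcp_rot: [0.381, 0.596, -0.38, 0.596]
wrist_force: [-3.5, -1.4, 6.8]
opening: 0.0629
```

Contact (6.8 N). Release and raise.

Emit:
{"fn": "carry_out", "kwargs": {
  "series": [
    [[0,0,0,0,-0.8],[0,0,0,0,-1],[0,0,0,0,-1],[0,0,0,0,-1],[-30,0,0,0,-1],[-80,0,0,0,-1],[-130,0,0,0,-1],[-130,0,0,0,-1]]
  ]
}}

```text
t: 13.55
tool_pos: [0.5114, 0.2889, 0.1281]
tcp_rot: [0.385, 0.593, -0.376, 0.599]
wrist_force: [0.6, 1.0, 1.0]
opening: 0.0852
```

```bash
python3 -c "
from h import *
go(.64,.073,.12,39); go(.64,.073,.12,-51)
print('ring');p,P=comps(.036,.056,.508,.288,.06)
print('sq');comps(.036,.05,.642,.072,.055,'top');comps(.036,.05,.642,.072,.055,'scene')
"
```

```text
t 13.55 pos [0.5114 0.2889 0.1281] open 0.0852 F [0.6 1.  1. ] 
 [[ 0.013  0.907  0.421]
 [ 0.006  0.421 -0.907]
 [-1.     0.015 -0.   ]]
jaw yaw -65.1 j1 0.46 j6 1.59 -> row [  8.4  25.5 250. ] roll 75.9 dist 251
t 13.55 pos [0.5114 0.2889 0.1281] open 0.0852 F [0.6 1.  1. ] 
 [[ 0.013  0.907  0.421]
 [ 0.006  0.421 -0.907]
 [-1.     0.015 -0.   ]]
jaw yaw -65.1 j1 0.46 j6 1.59 -> row [  8.4  25.5 250. ] roll -14.1 dist 251
ring
px [214. 283.] 1141 zmed 0.0459 zmax 0.0484 rect [array([506.8, 286.9]), array([62.9, 63. ]), np.float64(63.6)] mincirc [506.8 286.8  31.9] circfit [507.4 287.1  30. ] [132. 144. 148.]
sq
px [181. 250.] 117 zmed 0.0396 zmax 0.0434 rect [array([640.9,  73. ]), array([62.5, 62.3]), np.float64(39.0)] mincirc [642.1  73.7  41.9] circfit [641.2  73.3  33.1] [172. 188. 194.]
px [204. 326.] 151 zmed 0.0377 zmax 0.0418 rect [array([643.1,  70.9]), array([62.6, 68.1]), np.float64(38.6)] mincirc [642.8  71.5  42.8] circfit [643.2  70.7  33.1] [143. 154. 163.]
```

Emit:
{"fn": "carry_out", "kwargs": {
  "series": [
    [[-10,4,42,-3,-1],[-20,8,84,-6,-1],[-20,12,126,-10,-1],[-20,16,168,-14,-1],[-20,20,210,-14,-1],[-20,25,250,-14,-1],[-20,25,250,-14,-1],[-20,25,250,-14,-1]]
  ]
}}

```text
t: 14.5
tool_pos: [0.6351, 0.0702, 0.1355]
tcp_rot: [0.305, 0.639, -0.306, 0.636]
wrist_force: [-0.3, 0.3, -0.5]
opening: 0.0855
```

```bash
python3 -c "
from h import *
p,P=comps(.036,.05,.642,.072,.055)
go(.641,.073,-.02,-51.2)
print('rpress');comps(.005,.016,.635,-.067,.04,P=P,p=p);comps(.06,.1,.635,-.067,.045,P=P,p=p)
"
```

```text
px [192. 283.] 1093 zmed 0.0403 zmax 0.0428 rect [array([642. ,  74.6]), array([62.7, 62.2]), np.float64(39.2)] mincirc [642.   74.9  43.4] circfit [642.3  74.9  33. ] [149. 164. 171.]
t 14.55 pos [0.635  0.0712 0.1362] open 0.0851 F [-0.8 -0.2  0.5] 
 [[-0.004  0.778  0.628]
 [ 0.     0.628 -0.778]
 [-1.    -0.003 -0.003]]
jaw yaw -51.1 j1 0.06 j6 0.95 -> row [156.2   6.3   2.8] roll 0.1 dist 156
rpress
px [266. 371.] 457 zmed 0.0103 zmax 0.0125 rect [array([635.7, -56.9]), array([29.7, 43.4]), np.float64(81.4)] mincirc [634.8 -63.5  21.8] circfit [637.  -64.1  19.2] [188. 201. 206.]
```

Emit:
{"fn": "carry_out", "kwargs": {
  "series": [
    [[40,8,1,0,-1],[80,8,1,0,-1],[120,8,1,0,-1],[140,8,1,0,-1],[150,8,1,0,-1],[154,8,1,0,-1],[154,8,1,0,-1],[154,8,1,0,-0.4]]
  ]
}}

```text
t: 15.35
tool_pos: [0.6439, 0.0756, -0.0134]
tcp_rot: [0.305, 0.637, -0.304, 0.639]
wrist_force: [0.4, -0.0, 0.7]
opening: 0.0732
```

Emit:
{"fn": "carry_out", "kwargs": {
  "series": [
    [[0,0,0,0,1],[0,0,0,0,1],[0,0,0,0,1],[0,0,0,0,1],[0,0,0,0,1],[-30,0,0,0,1],[-80,0,0,0,1],[-130,0,0,0,1]]
  ]
}}

```text
t: 16.15
tool_pos: [0.6418, 0.0751, 0.1147]
tcp_rot: [0.304, 0.639, -0.305, 0.637]
wrist_force: [1.1, 0.6, -0.1]
opening: 0.0609
```

```bash
python3 -c "
from h import *
go(.470,-.309,.115,-72.4)
"
```

```text
t 16.15 pos [0.6418 0.0751 0.1147] open 0.0609 F [ 1.1  0.6 -0.1] 
 [[-0.003  0.778  0.628]
 [-0.     0.628 -0.778]
 [-1.    -0.002 -0.002]]
jaw yaw -51.1 j1 0.06 j6 0.96 -> row [ 3.000e-01 -3.749e+02  1.910e+02] roll 21.3 dist 421
```

Emit:
{"fn": "carry_out", "kwargs": {
  "series": [
    [[0,-43,22,3,1],[0,-86,44,6,1],[0,-129,66,9,1],[0,-172,88,12,1],[0,-215,110,15,1],[0,-258,132,18,1],[0,-301,154,21,1],[0,-340,173,21,1]]
  ]
}}

```text
t: 16.95
tool_pos: [0.4856, -0.2749, 0.1147]
tcp_rot: [0.417, 0.571, -0.417, 0.571]
wrist_force: [0.0, -0.9, -1.8]
opening: 0.0611
```

```bash
python3 -c "
from h import *
go(.470,-.309,-.01,-72.4)
p,P=comps(.11,.155,.49,-.28,.07)
m=(P[...,2]>.002)&(P[...,2]<.018)&(p.min(2)>90)&(np.hypot(P[...,0]-.47,P[...,1]+.309)<.13)
print(m.sum(),cv2.minAreaRect((P[m][:,:2]*1000).astype(np.float32)))
"
```

```text
t 16.95 pos [ 0.4856 -0.2749  0.1147] open 0.0611 F [ 0.  -0.9 -1.8] 
 [[ 0.     0.952  0.306]
 [-0.     0.306 -0.952]
 [-1.     0.     0.001]]
jaw yaw -72.2 j1 -0.58 j6 0.68 -> row [124.7 -25.3  27.6] roll 0.2 dist 130
px [209. 282.] 2026 zmed 0.1431 zmax 0.1550 rect [array([ 513.1, -265.7]), array([ 1.1, 62.1]), np.float64(17.8)] mincirc [ 512.8 -265.8   31.1] circfit [70933.4 22312.3 73951.3] [86. 95. 99.]
px [302. 283.] 4892 zmed 0.1437 zmax 0.1550 rect [array([ 480.4, -276.3]), array([51.9, 56.6]), np.float64(17.7)] mincirc [ 480.6 -276.1   38. ] circfit [ 483.  -275.5   30.6] [81. 89. 92.]
21620 ((472.5591735839844, -311.05047607421875), (165.51708984375, 177.84100341796875), 18.093420028686523)
```

Emit:
{"fn": "carry_out", "kwargs": {
  "series": [
    [[20,-25,27,0,1],[60,-25,27,0,1],[95,-25,27,0,1],[110,-25,27,0,1],[118,-25,27,0,1],[121,-25,27,0,1],[123,-25,27,0,1],[123,-25,27,0,1]]
  ]
}}

```text
t: 17.8
tool_pos: [0.4724, -0.3068, -0.0069]
tcp_rot: [0.416, 0.571, -0.416, 0.573]
wrist_force: [-0.8, -0.1, -1.5]
opening: 0.0609
```

Emit:
{"fn": "carry_out", "kwargs": {
  "series": [
    [[1,0,0,0,1],[2,0,0,0,1],[2,0,0,0,1],[2,0,0,0,1],[2,0,0,0,1],[2,0,0,0,1],[2,0,0,0,1],[2,0,0,0,1]]
  ]
}}

```text
t: 18.6
tool_pos: [0.4724, -0.3068, -0.0072]
tcp_rot: [0.416, 0.571, -0.416, 0.573]
wrist_force: [-3.5, 3.0, 10.1]
opening: 0.0609
```

Contact. Release, raise.

Emit:
{"fn": "carry_out", "kwargs": {
  "series": [
    [[0,0,0,0,-0.8],[0,0,0,0,-1],[0,0,0,0,-1],[0,0,0,0,-1],[-30,0,0,0,-1],[-80,0,0,0,-1],[-130,0,0,0,-1],[-180,0,0,0,-1]]
  ]
}}

```text
t: 19.4
tool_pos: [0.4711, -0.3061, 0.171]
tcp_rot: [0.416, 0.572, -0.416, 0.572]
wrist_force: [1.0, -0.5, 0.6]
opening: 0.0854
```

```bash
python3 -c "
from h import *
p,P=comps(.04,.056,.472,-.307,.06)
cv2.imwrite('pics/w6.png',p)
go(.4722,-.0643,.16,4.6);go(.4722,-.0643,.16,-85.4)
"
```

```text
px [195. 284.] 948 zmed 0.0462 zmax 0.0482 rect [array([ 470.4, -307.4]), array([62.5, 62.1]), np.float64(18.0)] mincirc [ 470.7 -307.5   43.6] circfit [ 470.8 -307.2   33.1] [133. 144. 148.]
t 19.45 pos [ 0.4735 -0.3079  0.1819] open 0.0852 F [-1.1 -0.1  7.1] 
 [[ 0.011  0.951  0.307]
 [-0.008  0.308 -0.951]
 [-1.     0.008  0.011]]
jaw yaw -72.1 j1 -0.64 j6 0.62 -> row [  19.9   73.5 -232.4] roll -76.7 dist 245
t 19.45 pos [ 0.4735 -0.3079  0.1819] open 0.0852 F [-1.1 -0.1  7.1] 
 [[ 0.011  0.951  0.307]
 [-0.008  0.308 -0.951]
 [-1.     0.008  0.011]]
jaw yaw -72.1 j1 -0.64 j6 0.62 -> row [  19.9   73.5 -232.4] roll 13.3 dist 245
```

View pics/w6.png

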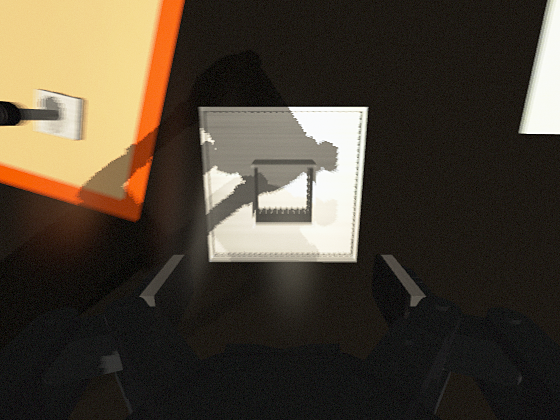

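Emit:
{"fn": "carry_out", "kwargs": {
  "series": [
    [[0,15,-46,4,-1],[0,30,-92,8,-1],[0,45,-138,13,-1],[0,60,-184,13,-1],[0,74,-231,13,-1],[0,74,-231,13,-1],[0,74,-231,13,-1],[0,74,-231,13,-1]]
  ]
}}

```text
t: 20.25
tool_pos: [0.4708, -0.0647, 0.1692]
tcp_rot: [0.478, 0.521, -0.478, 0.521]
wrist_force: [0.8, -0.2, 0.0]
opening: 0.0852
```

```bash
python3 -c "
from h import *
print('knob');p,P=comps(.075,.095,.472,-.064,.04)
print('base');comps(.006,.015,.472,-.064,.04,P=P,p=p)
print('rp knob');comps(.075,.095,.635,-.066,.04,P=P,p=p)
print('rp base');comps(.006,.015,.635,-.066,.04,P=P,p=p)
go(.4723,-.0643,.032,-85.4)
"
```

```text
knob
px [201. 283.] 433 zmed 0.0852 zmax 0.0878 rect [array([472.5, -64.5]), array([18.9, 19.3]), np.float64(51.0)] mincirc [472.4 -64.5   9.9] circfit [473.4 -64.5   7.1] [39. 53. 65.]
base
px [181. 283.] 1088 zmed 0.0105 zmax 0.0133 rect [array([472.3, -64.8]), array([41.8, 41.7]), np.float64(4.4)] mincirc [471.9 -64.6  29.1] circfit [469.5 -64.9  18.6] [143. 154. 158.]
rp knob
px [  2. 301.] 80 zmed 0.0792 zmax 0.0849 rect [array([625.7, -65.1]), array([ 3.1, 13.5]), np.float64(5.8)] mincirc [627.2 -65.    6.7] circfit [-73901.4  -6257.5  74783.4] [12. 12. 13.]
rp base
px [ 23. 296.] 1391 zmed 0.0104 zmax 0.0141 rect [array([630.9, -64.3]), array([37.7, 43. ]), np.float64(4.3)] mincirc [634.1 -64.3  22.1] circfit [634.1 -64.4  15.8] [204. 216. 219.]
t 20.3 pos [ 0.4707 -0.065   0.1692] open 0.085 F [-0.8  0.  -0.3] 
 [[-0.     0.996  0.084]
 [-0.     0.084 -0.996]
 [-1.    -0.     0.   ]]
jaw yaw -85.2 j1 -0.21 j6 1.28 -> row [137.2   1.7  -0.6] roll 0.2 dist 137
```

Emit:
{"fn": "carry_out", "kwargs": {
  "series": [
    [[40,2,0,0,-0.4],[85,2,0,0,-0.4],[115,2,0,0,-0.4],[130,2,0,0,-0.4],[137,2,0,0,-0.4],[137,2,0,0,-0.4],[137,2,0,0,1],[137,2,0,0,1]]
  ]
}}

```text
t: 21.1
tool_pos: [0.474, -0.0639, 0.0345]
tcp_rot: [0.479, 0.52, -0.478, 0.522]
wrist_force: [0.1, -0.2, -0.7]
opening: 0.0315
```

Emit:
{"fn": "carry_out", "kwargs": {
  "series": [
    [[0,0,0,0,1],[0,0,0,0,1],[0,0,0,0,1],[0,0,0,0,1],[0,0,0,0,1],[0,0,0,0,1],[0,0,0,0,1],[0,0,0,0,1]]
  ]
}}

```text
t: 21.9
tool_pos: [0.4738, -0.064, 0.0342]
tcp_rot: [0.479, 0.52, -0.478, 0.522]
wrist_force: [-0.9, -2.0, 5.4]
opening: 0.0184
```

```bash
python3 -c "
from h import *
tips()
p,P=cloud('wrist'); cv2.imwrite('pics/w7.png',p)
"
```

```text
t 21.9 pos [ 0.4738 -0.064   0.0342] open 0.0184 F [-0.9 -2.   5.4] 
 [[ 0.003  0.996  0.086]
 [-0.001  0.086 -0.996]
 [-1.     0.003  0.001]]
finger -1 x max [-33.5 -29.1 -26.5] y [ 3.1 11.6] z [-22.   -0.6]
finger 1 x max [-33.9 -29.1 -26.3] y [ 3.3 11.7] z [ 0.4 21.3]
```

View pics/w7.png

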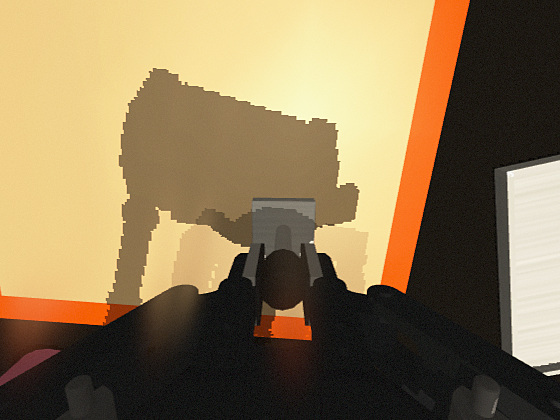

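Knob gripped at (280,283). Lift, swing over the square ring.

Emit:
{"fn": "carry_out", "kwargs": {
  "series": [
    [[-40,0,0,0,1],[-85,0,0,0,1],[-115,-5,40,-4,1],[-115,-9,85,-8,1],[-115,-13,130,-13,1],[-115,-17,175,-13,1],[-115,-20,215,-13,1],[-115,-23,242,-13,1]]
  ]
}}

```text
t: 22.8
tool_pos: [0.4698, -0.309, 0.1465]
tcp_rot: [0.416, 0.572, -0.417, 0.571]
wrist_force: [0.7, 0.3, -1.0]
opening: 0.018
```

```bash
python3 -c "
from h import *
go(.4705,-.3074,.1,-72)
p,P=cloud('wrist'); cv2.imwrite('pics/w8.png',p)
print('base');comps(.105,.14,.47,-.307,.05,P=P,p=p)
print('ring');comps(.041,.056,.47,-.307,.06,P=P,p=p)
"
```

```text
t 22.8 pos [ 0.4698 -0.309   0.1465] open 0.018 F [ 0.7  0.3 -1. ] 
 [[-0.001  0.952  0.306]
 [ 0.001  0.306 -0.952]
 [-1.    -0.001 -0.001]]
jaw yaw -72.2 j1 -0.64 j6 0.62 -> row [46.5  1.2 -1.3] roll -0.2 dist 47
base
px [221. 283.] 2916 zmed 0.1228 zmax 0.1400 rect [array([ 468.7, -309.6]), array([42.1, 42. ]), np.float64(17.6)] mincirc [ 471.5 -308.8   27. ] circfit [ 471.2 -308.8   15.9] [104. 115. 119.]
ring
px [180. 276.] 703 zmed 0.0463 zmax 0.0484 rect [array([ 470.8, -307.3]), array([61.7, 62.2]), np.float64(17.9)] mincirc [ 471.1 -307.    43. ] circfit [ 470.6 -307.4   33.1] [126. 138. 142.]
```

View pics/w8.png

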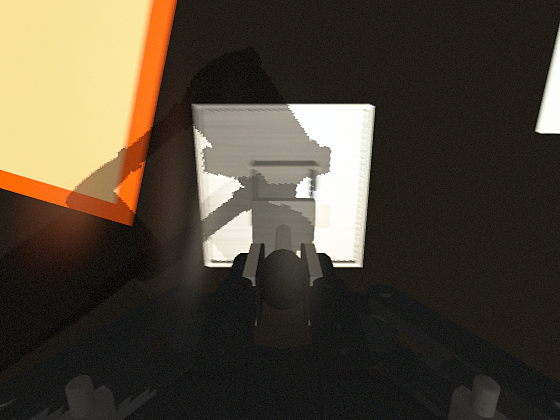

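Press parallel to ring (17.6° vs 17.9°), offset about 3 mm; correcting and lowering.

Emit:
{"fn": "carry_out", "kwargs": {
  "series": [
    [[0,3,-1,0,1],[30,3,-1,0,1],[55,3,-1,0,1],[75,3,-1,0,1],[90,3,-1,0,1],[100,3,-1,0,1],[104,3,-1,0,1],[104,3,-1,0,1]]
  ]
}}

```text
t: 23.65
tool_pos: [0.4732, -0.3045, 0.0435]
tcp_rot: [0.416, 0.572, -0.416, 0.572]
wrist_force: [-0.8, 0.6, -2.0]
opening: 0.0184
```

Emit:
{"fn": "carry_out", "kwargs": {
  "series": [
    [[1,0,0,0,1],[2,0,0,0,1],[3,0,0,0,1],[3,0,0,0,1],[3,0,0,0,1],[3,0,0,0,1],[3,0,0,0,1],[3,0,0,0,1]]
  ]
}}

```text
t: 24.45
tool_pos: [0.4731, -0.3048, 0.0405]
tcp_rot: [0.416, 0.572, -0.416, 0.572]
wrist_force: [-0.3, 0.3, -2.1]
opening: 0.018
```

Emit:
{"fn": "carry_out", "kwargs": {
  "series": [
    [[1,0,0,0,1],[1,0,0,0,1],[1,0,0,0,1],[2,0,0,0,1],[2,0,0,0,1],[2,0,0,0,1],[2,0,0,0,1],[2,0,0,0,1]]
  ]
}}

```text
t: 25.25
tool_pos: [0.4735, -0.3053, 0.0402]
tcp_rot: [0.416, 0.571, -0.416, 0.572]
wrist_force: [-2.3, 1.3, 6.9]
opening: 0.0184
```

Emit:
{"fn": "carry_out", "kwargs": {
  "series": [
    [[0,0,0,0,0.3],[0,0,0,0,-0.2],[0,0,0,0,-0.4],[0,0,0,0,-0.4],[-30,0,0,0,-0.4],[-75,0,0,0,-0.4],[-120,0,0,0,-0.4],[-120,0,0,0,-0.4]]
  ]
}}

```text
t: 26.05
tool_pos: [0.4756, -0.3065, 0.1669]
tcp_rot: [0.416, 0.567, -0.416, 0.576]
wrist_force: [0.2, 0.1, 0.9]
opening: 0.0596
```

```bash
python3 -c "
from h import *
p,P=cloud('wrist')
print('knob');comps(.08,.1,.472,-.306,.05,P=P,p=p)
print('base');comps(.01,.025,.472,-.306,.026,P=P,p=p)
print('ring');comps(.041,.056,.47,-.307,.06,P=P,p=p)
go(.6355,-.0645,.17,-80)
"
```

```text
knob
px [210. 280.] 464 zmed 0.0913 zmax 0.0934 rect [array([ 472.4, -305.9]), array([19.2, 19.3]), np.float64(35.9)] mincirc [ 472.  -305.9   10.1] circfit [ 473.3 -305.6    7.2] [48. 53. 55.]
base
px [188. 280.] 1078 zmed 0.0165 zmax 0.0247 rect [array([ 472.4, -306. ]), array([41. , 41.8]), np.float64(18.5)] mincirc [ 471.9 -306.    25.8] circfit [ 469.8 -306.8   17.9] [149. 159. 163.]
ring
px [200. 281.] 917 zmed 0.0463 zmax 0.0489 rect [array([ 470.5, -307.3]), array([62.2, 62.1]), np.float64(18.0)] mincirc [ 470.3 -307.4   43.4] circfit [ 470.9 -307.4   32.9] [148. 159. 164.]
t 26.1 pos [ 0.4747 -0.3059  0.1631] open 0.0595 F [-0.5 -0.3 -0.4] 
 [[ 0.007  0.951  0.308]
 [-0.005  0.308 -0.951]
 [-1.     0.005  0.007]]
jaw yaw -72.1 j1 -0.63 j6 0.63 -> row [  -7.   227.3 -180.2] roll 7.9 dist 290
```

Emit:
{"fn": "carry_out", "kwargs": {
  "series": [
    [[0,38,-30,0,-0.4],[0,76,-60,0,-0.4],[0,114,-90,0,-0.4],[0,152,-120,0,-0.4],[0,190,-150,0,-0.4],[0,227,-180,0,-0.4],[0,227,-180,0,-0.4],[0,227,-180,0,-0.4]]
  ]
}}

```text
t: 26.9
tool_pos: [0.6334, -0.0624, 0.156]
tcp_rot: [0.415, 0.573, -0.416, 0.571]
wrist_force: [-1.4, -1.1, -0.7]
opening: 0.06
```

```bash
python3 -c "
from h import *
print('knob');p,P=comps(.075,.095,.635,-.065,.04)
print('base');comps(.006,.015,.635,-.065,.04,P=P,p=p)
go(.635,-.0643,.034)
"
```

```text
knob
px [206. 285.] 479 zmed 0.0852 zmax 0.0876 rect [array([634.9, -64.2]), array([19. , 19.2]), np.float64(28.4)] mincirc [634.9 -64.2   9.9] circfit [635.7 -63.9   7.2] [45. 62. 79.]
base
px [183. 285.] 934 zmed 0.0105 zmax 0.0150 rect [array([636.8, -63.6]), array([38.7, 42.6]), np.float64(20.4)] mincirc [634.7 -64.6  22. ] circfit [633.5 -64.8  16.5] [149. 160. 166.]
t 26.95 pos [ 0.6332 -0.0636  0.1566] open 0.0598 F [ 0.3 -0.   0.7] 
 [[-0.003  0.951  0.308]
 [-0.     0.308 -0.951]
 [-1.    -0.003 -0.001]]
jaw yaw -72.1 j1 -0.15 j6 1.10 -> row [122.6   1.9   1.3] roll 0.0 dist 123
```

Emit:
{"fn": "carry_out", "kwargs": {
  "series": [
    [[40,1,1,0,-0.4],[85,1,1,0,-0.4],[110,1,1,0,-0.4],[120,1,1,0,-0.4],[123,1,1,0,-0.4],[123,1,1,0,-0.4],[123,1,1,0,1],[123,1,1,0,1]]
  ]
}}

```text
t: 27.75
tool_pos: [0.6361, -0.0646, 0.0377]
tcp_rot: [0.417, 0.571, -0.416, 0.573]
wrist_force: [-1.2, -0.1, 0.8]
opening: 0.0312
```

Emit:
{"fn": "carry_out", "kwargs": {
  "series": [
    [[0,0,0,0,1],[0,0,0,0,1],[0,0,0,0,1],[0,0,0,0,1],[-30,0,0,0,1],[-75,0,0,0,1],[-120,0,0,0,1],[-120,0,0,0,1]]
  ]
}}

```text
t: 28.55
tool_pos: [0.6379, -0.0648, 0.1645]
tcp_rot: [0.418, 0.568, -0.414, 0.576]
wrist_force: [0.1, 0.5, 0.3]
opening: 0.0182
```

```bash
python3 -c "
from h import *
go(.5074,.2871,.155)
"
```

```text
t 28.55 pos [ 0.6379 -0.0648  0.1645] open 0.0182 F [0.1 0.5 0.3] 
 [[ 0.013  0.951  0.308]
 [-0.002  0.308 -0.952]
 [-1.     0.012  0.006]]
jaw yaw -72.1 j1 -0.15 j6 1.10 -> row [   7.1  -16.  -375. ] roll 0.0 dist 375
```

Emit:
{"fn": "carry_out", "kwargs": {
  "series": [
    [[0,-2,-48,0,1],[0,-4,-96,0,1],[0,-6,-144,0,1],[0,-8,-192,0,1],[0,-10,-240,0,1],[0,-12,-288,0,1],[0,-14,-336,0,1],[0,-15,-374,0,1]]
  ]
}}

```text
t: 29.35
tool_pos: [0.5041, 0.2892, 0.1548]
tcp_rot: [0.416, 0.572, -0.416, 0.572]
wrist_force: [0.7, -0.4, -1.4]
opening: 0.0182
```

Emit:
{"fn": "carry_out", "kwargs": {
  "series": [
    [[0,0,0,0,1],[0,0,0,0,1],[0,0,0,0,1],[0,0,0,0,1],[0,0,0,0,1],[0,0,0,0,1],[0,0,0,0,1],[0,0,0,0,1]]
  ]
}}

```text
t: 30.15
tool_pos: [0.5058, 0.2867, 0.1555]
tcp_rot: [0.416, 0.572, -0.416, 0.572]
wrist_force: [0.5, 0.1, -1.9]
opening: 0.0184
```

```bash
python3 -c "
from h import *
p,P=cloud('wrist'); cv2.imwrite('pics/w9.png',p)
print('base');comps(.11,.145,.507,.287,.05,P=P,p=p)
print('ring');comps(.041,.056,.507,.287,.06,P=P,p=p)
go(.5074,.2871,.155)
"
```

```text
base
px [222. 282.] 2548 zmed 0.1287 zmax 0.1450 rect [array([506.4, 287.5]), array([39.9, 42.5]), np.float64(18.7)] mincirc [505.1 287.   21.8] circfit [505.6 287.1  15.4] [113. 124. 128.]
ring
px [182. 283.] 475 zmed 0.0463 zmax 0.0487 rect [array([514.6, 289.4]), array([47. , 63.1]), np.float64(16.4)] mincirc [507.  287.   31.7] circfit [507.1 286.9  30. ] [126. 138. 143.]
t 30.2 pos [0.5058 0.2868 0.1556] open 0.0179 F [ 0.7 -0.6 -1.9] 
 [[ 0.     0.952  0.307]
 [ 0.     0.307 -0.952]
 [-1.     0.    -0.   ]]
jaw yaw -72.1 j1 0.46 j6 1.72 -> row [0.6 1.6 0.2] roll 0.0 dist 2
```

View pics/w9.png

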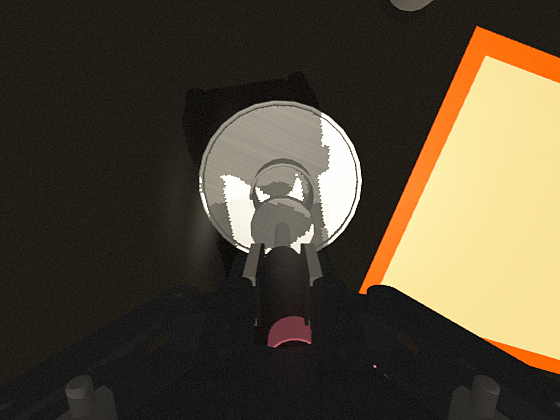

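Round base at (222,282) level above the ring at (182,283); 2 mm correction and lower.

Emit:
{"fn": "carry_out", "kwargs": {
  "series": [
    [[0,2,0,0,1],[35,2,0,0,1],[60,2,0,0,1],[80,2,0,0,1],[95,2,0,0,1],[106,2,0,0,1],[110,2,0,0,1],[110,2,0,0,1]]
  ]
}}

```text
t: 31.0
tool_pos: [0.5077, 0.2876, 0.0455]
tcp_rot: [0.416, 0.572, -0.416, 0.572]
wrist_force: [-0.4, -0.8, -0.2]
opening: 0.0182
```

Emit:
{"fn": "carry_out", "kwargs": {
  "series": [
    [[1,0,0,0,1],[2,0,0,0,1],[3,0,0,0,1],[3,0,0,0,1],[3,0,0,0,1],[3,0,0,0,1],[3,0,0,0,1],[3,0,0,0,1]]
  ]
}}

```text
t: 31.8
tool_pos: [0.508, 0.2878, 0.0433]
tcp_rot: [0.417, 0.572, -0.416, 0.572]
wrist_force: [0.1, 0.3, 5.2]
opening: 0.0178
```

Contact. Release and rise.

Emit:
{"fn": "carry_out", "kwargs": {
  "series": [
    [[0,0,0,0,0.3],[0,0,0,0,-0.2],[0,0,0,0,-0.4],[0,0,0,0,-0.4],[-30,0,0,0,-0.4],[-75,0,0,0,-0.4],[-120,0,0,0,-0.4],[-150,0,0,0,-0.4]]
  ]
}}

```text
t: 32.6
tool_pos: [0.5081, 0.2878, 0.1963]
tcp_rot: [0.417, 0.571, -0.415, 0.572]
wrist_force: [0.6, 0.4, -0.2]
opening: 0.0597
```

Emit:
{"fn": "carry_out", "kwargs": {
  "series": [
    [[0,-20,30,0,-0.4],[0,-40,60,0,-0.4],[0,-60,90,0,-0.4],[0,-60,90,0,-0.4],[0,-60,90,0,-0.4],[0,-60,90,0,-0.4],[0,-60,90,0,-0.4],[0,-60,90,0,-0.4]]
  ]
}}

```text
t: 33.4
tool_pos: [0.4782, 0.1842, 0.1922]
tcp_rot: [0.416, 0.572, -0.416, 0.572]
wrist_force: [-0.3, -0.2, 0.1]
opening: 0.0597
```

```bash
python3 -c "
from h import *
st()
p,P=cloud('scene'); cv2.imwrite('pics/s10.png',p)
q,Q=cloud('top')
for n,A,a in (('scene',P,p),('top',Q,q)):
  for x,y in ((.507,.287),(.471,-.307)):
    print(n,x,y,'knob');comps(.078,.105,x,y,.04,P=A,p=a);print('rim');comps(.04,.056,x,y,.06,P=A,p=a)
for nm,x,y in (('mill',.728,-.265),('bottle',.72,.229),('ramekin',.746,-.061)):
    print(nm);comps(.03,.14,x,y,.07,P=Q,p=q)
"
```

```text
t 33.4 pos [0.4782 0.1842 0.1922] open 0.0597 F [-0.3 -0.2  0.1] 
 [[-0.001  0.951  0.309]
 [-0.     0.309 -0.951]
 [-1.    -0.001 -0.   ]]
scene 0.507 0.287 knob
px [128. 328.] 52 zmed 0.0866 zmax 0.0917 rect [array([507.7, 283.2]), array([16.9, 22. ]), np.float64(36.2)] mincirc [507.9 283.1  11.1] circfit [508.8 282.2   7.7] [27. 28. 30.]
rim
px [144. 326.] 122 zmed 0.0428 zmax 0.0559 rect [array([508.1, 282.9]), array([61.4, 67.4]), np.float64(35.6)] mincirc [508.8 283.7  34.7] circfit [508.2 283.7  29.4] [ 98. 103. 106.]
scene 0.471 -0.307 knob
px [247. 124.] 121 zmed 0.0885 zmax 0.0926 rect [array([ 474.1, -309. ]), array([19.6, 18.6]), np.float64(70.3)] mincirc [ 474.2 -309.9   10.6] circfit [ 474.5 -309.8    7.6] [31. 31. 32.]
rim
px [268. 126.] 317 zmed 0.0438 zmax 0.0476 rect [array([ 471.9, -310.4]), array([64.3, 65.2]), np.float64(17.9)] mincirc [ 473.4 -311.9   42.8] circfit [ 472.7 -311.    32.9] [134. 141. 143.]
px [264. 127.] 42 zmed 0.0476 zmax 0.0551 rect [array([ 475.2, -311.4]), array([10. ,  8.6]), np.float64(45.4)] mincirc [ 474.1 -310.6    5.7] circfit [ 91535.5
[... 341 characters left out ...]
.5]), array([61.4, 63.9]), np.float64(18.3)] mincirc [ 470.2 -307.7   42.2] circfit [ 469.8 -308.1   33. ] [210. 217. 214.]
mill
px [143. 383.] 359 zmed 0.0961 zmax 0.1131 rect [array([ 729.3, -265.2]), array([40.3, 36.1]), np.float64(81.6)] mincirc [ 730.9 -265.1   21.4] circfit [ 729.6 -264.2   14.7] [33. 52. 81.]
bottle
px [148. 188.] 449 zmed 0.0876 zmax 0.1323 rect [array([719.2, 229.2]), array([39.9, 48.8]), np.float64(34.3)] mincirc [722.5 231.8  24.7] circfit [717.  227.8  16. ] [126. 135. 138.]
ramekin
px [130. 302.] 196 zmed 0.0428 zmax 0.0495 rect [array([778.4, -60.1]), array([81.6, 70. ]), np.float64(89.1)] mincirc [783.9 -60.7  41.4] circfit [781.8 -60.7  37.5] [157. 175. 177.]
```

View pics/s10.png

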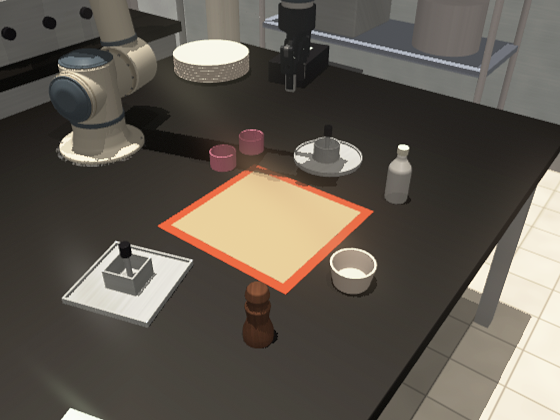

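Both rings stand in their trays with upright pressers (round at (150,327), square at (268,127)). The bystanders haven't moved and the gripper is clear.

```bash
python3 -c "
from bench import r
print(r.job_done())"
```

```text
the job is handed in; nothing more can be done
None
```

I sorted the kit and handed the job in at about 33 s. I placed both rings first, then set each one's presser inside it and let go.

**Last checks:**
- **Square tray:** The ring rim is at 46 mm (6 mm floor plus 40 mm ring), so the ring is down flat. The presser base top is at 16.5 mm. The base is about 2 mm off the ring's centre and within 1° of parallel. The knob is up.
- **Round tray:** The ring rim was also at 46 mm. I felt the presser touch the floor at 5 N before letting go. The knob shows upright at about 87–92 mm, about 1 mm from the ring's centre.
- **Bystanders:** The pepper mill and sauce bottle are within 1–2 mm of where they started. The ramekin looks unmoved in the picture; I had only part of its rim measured at the start, so I have no exact comparison.

**What failed or disagreed:**
- **Missed grips:** My first two grips on the round ring closed over its rim without moving it. The fingertips sit about 30 mm behind the reported tool point, not 8 mm ahead as stated. I measured that and used it from then on.
- **Round tray from above:** The top camera could not see it in the final check because the arm was in the way. I relied on the scene camera there, which reads 2–4 mm off the wrist camera in y.

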